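# Lock the lazy Susan with its cam knob

### The arm

A 6-joint arm with a two-finger parallel gripper is mounted at the origin on the work surface. World frame = base frame: x ahead of the robot, y to its left, z up, the work surface at z = 0. Lengths are in m, angles in degrees, forces in N, time in s.
With the tool pointing down it reaches from about 0.4 to 0.825 m from the base axis. Payload 7 kg.
Tool frame: the origin (TCP) lies midway between the tips of the shut fingers; the grasp point (between the pads) lies 19 mm behind it; z points along the fingers, y is the direction in which the jaws open and shut (so a half turn about z gives the same grasp; the last joint's range is limited). The gripper opens to 88 mm and grips with 3 to 60 N. Pads are 19 mm wide; open, the fingers measure 130 mm over their backs; the gripper's body (78 mm by 193 mm) begins 47 mm behind the grasp point.
Start: joints at [-60.728, 20.546, 0.682, 0, -70.136, -16.507], TCP at [0.149, -0.658, 0.227] pointing down, gripper open.
Joint ranges: [-176.03, 176.03], [-82.01, 121.73], [-58.28, 71.71], [-173.87, 95.51], [-174.79, -0.11], [-173.66, 173.66]. Speed limits (degrees/s): [136.94, 136.94, 172.46, 180, 180, 180].

### API

Orientations are given as a 3x3 rotation matrix whose columns are the frame's x, y, z axes.
In Python, from rig import robot gives the robot as it stands. Calls block until the motion is done:
- robot.goto(position, orientation): joint-space move of the TCP to a pose.
- robot.servo_line(position, ori=None, speed=0.15): straight line of the TCP; ori=None keeps the orientation; speed is the mean speed in m/s.
- robot.movej(angles): joint-space move.
- robot.move_gripper(opening): opening from 0.0 (shut) to 1.0 (fully open); the grip force is fixed at half the most; returns when the fingers have stopped.
- robot.dwell(seconds).
- robot.ik(position, orientation): joint angles nearest the present ones, or None.
- robot.grab_frame(name): name is "side" or "top"; returns (picture, depth): 480x640x3 uint8, red, green, blue; 480x640 float32, m along the optical axis (not along the pixel's ray), 0 where there is no reading.
- robot.camera_info(name): a dict with "vfov" (degrees; the focal length in pixels is half the picture's height over the tangent of half this angle, whatever the lens; pixels are square), "cx", "cy" (the principal point, pixels), "view" (4x4, takes a point from world to camera coordinates). Camera axes: x right, y down, z forward; pixel columns grow to the right and rows downward; lengths in m; the calibration is good to about 2 mm. A picture is of the moment at which its call begins. camera_info takes no time and is no camera call.
A pose or a line that the arm cannot do raises robot.Unreachable and nothing moves.
- robot.job_done(): hands the job in, once; it reports no verdict.
Readings, each from a call of its own:
- robot.read_t(): time.
- robot.read_qpos(): joint angles.
- robot.read_qvel(): joint speeds.
- robot.read_effort(): joint torques, N m.
- robot.read_position(): TCP position.
- robot.read_tcp_rot(): TCP orientation.
- robot.read_force(): force on the tool from outside, world axes, zero at the start.
- robot.read_ft_torque(): the same for the moment, N m.
- robot.read_grip_width(): opening from 0.0 (shut) to 1.0 (fully open).
Only numpy, scipy, OpenCV 4.12 (cv2) and the standard library are available. Lean on these libraries where they do the work, as an engineer would, in place of code of your own. Each camera call takes 0.05 s, during which the arm holds its last target. There are 200 camera calls.

### The job

Lock the turntable so that it cannot spin while drinks are poured: bring it round by its brass finger post until the notch in its rim stands in front of the lock's bolt, and turn the knurled cam knob clockwise (seen from above) until the sprung bolt drops fully home in that notch. Feel for the drop and stop there, as turning further draws the bolt out again, and never force the knob or the turntable against the bolt. Leave what the turntable carries standing upright on it, and do not disturb anything else on the shelf.

Things in the scene. Friction and masses are not known exactly. Their poses are not given: they have to be found in the camera images.
- stand: Fixed foot of the turntable with the lock's brass bracket; x, y and yaw vary. Origin on the tiles on the turntable's vertical axis, z up; -y points from that axis out along the lock. On this line lie the bolt's nose by the rim, the knob's axis at 225 mm and a spring abutment at 289 mm (54 mm high).
- platter_top (a point): Centre of the top of the cherry platter, on the axis, 46 mm over the tiles (this point does not turn with it). Platter: disc of radius 165 mm, 20 mm thick. It turns both ways without stops against about 0.1 N m of friction and stays where it is left.
- post (a point): Upright round brass finger post on the platter, 125 mm from the axis, to turn it by: 16 mm thick (19 mm bead in its top 7 mm), 46 mm tall, top 92 mm over the tiles. The point is on its axis, 26 mm above the platter. Seen from above it stands 55 degrees clockwise of the notch; it starts 20 to 55 degrees clockwise of where it must go.
- notch (a point): Mouth of the one notch in the platter's rim, 165 mm from the axis, half-way down the rim. 15 mm wide at the mouth, 11 mm at the foot, 9 mm deep, open above, a brass plate round it. The bolt enters and centres the platter if the notch is within about 3 mm of the bolt's line.
- bolt: Steel bolt, 10 mm thick, round nose. Origin at the nose's tip, 36 mm over the tiles; slides only along the stand's y axis. Drawn back: tip at y -167.5 mm in the stand's frame, 2.5 mm off the rim. Home: y -158 mm, 7 mm inside the notch. Its spring pushes it to the platter with 5 N (back) to 3.6 N (home). With no notch in front it comes out 2.5 mm only and rests on the rim.
- roller (a point): Top of the upright follower roller on the bolt's tail, 8 mm thick, top 61 mm over the tiles, behind the knob as seen from the platter; moves with the bolt. It rides on the cam's edge, which holds the bolt back until the cam's notch reaches it. Pressing on bolt or roller with more than 20 N, also through the platter, strains the lock; its spring alone never does.
- knob_grip (a point): Point on the fixed vertical axis of the cam knob at half its height, 82 mm over the tiles (does not turn with it). Round knurled brass knob, 40 mm across, 33 mm tall, from 65 to 98 mm over the tiles. Turns clockwise against 0.2 to 0.3 N m and stays where it is left. The cam's notch reaches the roller after 0.25 to 1.2 rad: this varies and is not reported.
- cam_top (a point): Centre of the top of the cam disc under the knob, 48 mm across, 57 mm over the tiles; turns with the knob (this point does not). Its V notch lets the roller down in about 0.4 rad of turn, the torque falling to about 0.15 N m; the bolt is home for only about 0.2 rad. Beyond, at about 0.3 N m, the notch's other side draws the bolt out again; turning back does so too.
- bucket: Chrome ice bucket on the platter, 120 mm across, 125 mm tall, its bail handle folded down; origin at the centre of its underside. Rides along, must stay upright.
- mug: Hammered copper mug on the platter, 85 mm across and 88 mm tall, handle at its +y side; origin at the centre of its underside. Rides along, must stay upright.
- stopper: Crystal decanter stopper standing on the platter, 49 mm across, 71 mm tall; origin at the centre of its underside. Rides along, must stay upright.
- decanter: Bystander on the tiles, leave alone: crystal decanter without its stopper, 120 mm across, 180 mm tall; origin at its underside's centre.
- shaker: Bystander on the tiles, leave alone: chrome cocktail shaker, 86 mm across, 205 mm tall; origin at its underside's centre.
- jigger: Bystander on the tiles, leave alone: chrome double-cone measure, 45 mm across, 88 mm tall; origin at its underside's centre.
- tumbler: Bystander on the tiles, leave alone: glass tumbler, 82 mm across, 88 mm tall; origin at its underside's centre.
- spoon: Bystander on the tiles, leave alone: silver bar spoon lying flat, 260 mm long along its x axis; origin at its underside's centre.
Not all that is in view belongs to the job. Leave any black or turquoise look-alike of the bucket alone.

How it is judged (in metres and radians):
At the end, for the whole second after the job is handed in: The bolt is home in the platter's notch (its tip at least 6 mm inside the rim, of 7 mm) and at rest, with the notch within 3 mm of the bolt's line; bucket, mug and stopper stand still and upright (within 0.12 rad) on the platter (y of bolt in the frame of stand above -0.159 m and horizontal distance between notch and bolt below 0.0095 m and y of notch in the frame of stand below -0.16 m and x of notch in the frame of stand between -0.003 and 0.003 m and linear speed of bolt below 0.01 m/s and angle between each of bucket, mug, stopper's own z axis and vertical below 0.12 rad and horizontal distance between each of bucket, mug, stopper and stand below 0.155 m and height (world z) of each of bucket, mug, stopper above 0.043 m and linear speed of each of bucket, mug, stopper below 0.03 m/s); the robot touches nothing.
It fails at once if the lock is strained: the bolt is pressed with more than 20 N by the cam, the platter or anything else (contact force between bolt and anything else above 20 N).
It fails at once if something on the turntable is tipped over (angle between any of bucket, mug, stopper's own z axis and vertical above 0.5 rad).
It fails at once if a thing beside the turntable is knocked over or shifted by more than 20 mm (distance of any of decanter, shaker, jigger, tumbler, spoon from where it was at the start of the episode above 0.02 m or angle between any of decanter, shaker, jigger, tumbler, spoon's own z axis and vertical above 0.4 rad).
It also fails if it takes over 72 s, if anything falls off the work surface, if the arm or the gripper's body presses on something with over 40 N, if the wrist force passes 120 N, or if a joint passes its speed limit or range.

## Working session

There is one attempt and no reset: what is moved stays moved. The work goes in short steps, each a Python script; the robot and the scene stay as the last script left them, time stands still between calls to the robot, and variables do not carry over. Pictures are saved under pics/ and viewed, about 8 in all and at most 12, crops included, and the job is handed in when it is done.

```bash
ls; mkdir -p pics; python3 - <<'E'
from rig import robot
import cv2,numpy as np
for n in("top","side"):
    p,d=robot.grab_frame(n); cv2.imwrite(f"pics/{n}0.png",p[...,::-1]); np.save(f"pics/{n}0.npy",d)
    print(n,robot.camera_info(n))
print(robot.read_t(),robot.read_force())
E
```

```text
pics
top {'vfov': 46.79992770114839, 'cx': 319.5396117507467, 'cy': 242.96003847410762, 'view': array([[ 0.0270207 , -0.99954235, -0.01360017, -0.01633129],
       [-0.99601151, -0.02576293, -0.08542448,  0.47768463],
       [ 0.085035  ,  0.01585416, -0.99625182,  1.56036703],
       [ 0.        ,  0.        ,  0.        ,  1.        ]])}
side {'vfov': 54.51379332038847, 'cx': 319.41921244369786, 'cy': 236.15546482332158, 'view': array([[-0.99302346, -0.11790528, -0.0016565 ,  0.46737095],
       [-0.08277352,  0.70700383, -0.70234901,  0.09560386],
       [ 0.08398181, -0.69731193, -0.71183083,  1.30508979],
       [ 0.        ,  0.        ,  0.        ,  1.        ]])}
0.1 [-0.29847279  0.39892386 -0.44387007]
```

View pics/top0.png

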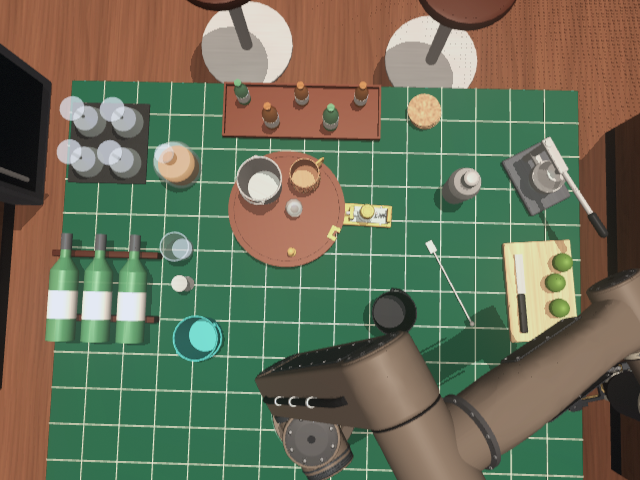

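View pics/side0.png

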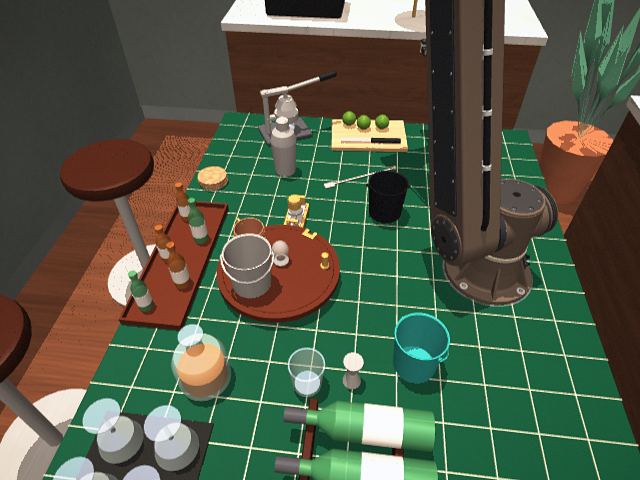

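The top view shows the platter centre near (287,209), post (291,252), notch plate (334,233) and knob (368,212). I'll enlarge it for more precise positions.

```bash
cat > h.py <<'E'
from rig import robot
import cv2,numpy as np
def cam(n):
    c=robot.camera_info(n); f=240/np.tan(np.radians(c['vfov']/2)); return f,c['cx'],c['cy'],np.array(c['view'])
def pix2z(n,u,v,z):
    f,cx,cy,V=cam(n); R=V[:3,:3];t=V[:3,3]; o=-R.T@t; r=R.T@np.array([(u-cx)/f,(v-cy)/f,1]); return o+r*(z-o[2])/r[2]
def proj(n,p):
    f,cx,cy,V=cam(n); q=V[:3,:3]@np.asarray(p)+V[:3,3]; return np.array([cx+f*q[0]/q[2],cy+f*q[1]/q[2]])
def crop(n,img,u0,v0,w,h,k,out):
    cv2.imwrite(out,cv2.resize(img[v0:v0+h,u0:u0+w],None,fx=k,fy=k,interpolation=cv2.INTER_CUBIC))
E
python3 - <<'E'
from h import *
crop('top',cv2.imread('pics/top0.png'),220,140,180,135,4.4,'pics/c1.png')
crop('side',cv2.imread('pics/side0.png'),210,185,135,100,5.9,'pics/c2.png')
for n,z,pts in (("top",.046,[(287,209),(334,233)]),("top",.092,[(291,250)]),("top",.098,[(368,210)])):
    for p in pts: print(p,pix2z(n,*p,z))
E
```

```text
(287, 209) [0.56949314 0.0902578  0.046     ]
(334, 233) [ 0.50485799 -0.04392539  0.046     ]
(291, 250) [0.45061772 0.07223583 0.092     ]
(368, 210) [ 0.56468147 -0.13428748  0.098     ]
```

View pics/c1.png

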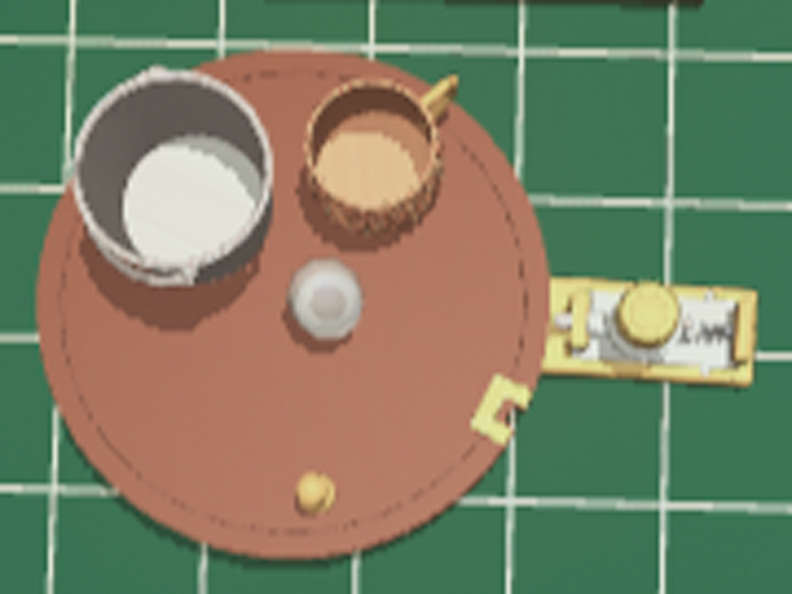

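View pics/c2.png

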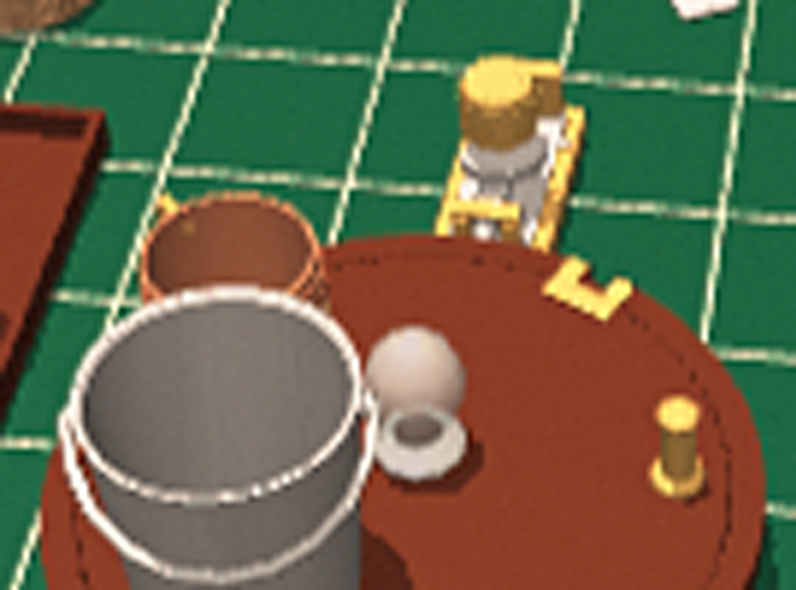

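```bash
python3 - <<'E'
from h import *
from scipy.optimize import least_squares
T=lambda u,v:(u/4.4+220-.4,v/4.4+140-.4); S=lambda u,v:(u/5.9+210-.4,v/5.9+185-.4)
p=cv2.imread('pics/top0.png'); hsv=cv2.cvtColor(p,cv2.COLOR_BGR2HSV)
# rim points by radial scan for leaving brown/red
rim=[];c=np.array([286.7,209.3])
for a in np.r_[np.arange(20,185,5),np.arange(265,340,5)]:
    if 20<=a<45: continue
    d=np.array([np.cos(np.radians(a)),np.sin(np.radians(a))])
    rr=np.arange(50,66,.25); uv=(c+rr[:,None]*d).astype(np.float32)
    s=cv2.remap(p.astype(np.float32),uv[None,:,0],uv[None,:,1],cv2.INTER_LINEAR)[0]
    k=s[:,2]-s[:,1]; i=np.argmin(np.diff(cv2.blur(k[:,None],(1,3))[:,0])); rim.append(uv[i])
rim=np.array(rim)
w=np.array([pix2z('top',*q,.046)[:2] for q in rim])
f=least_squares(lambda x:np.hypot(*(w-x[:2]).T)-.165,[.569,.09],loss='soft_l1',f_scale=.002)
print('axis',f.x,'res mm',np.round(f.fun*1e3,1)); C=f.x
for nm,n,uv,z in [('knob','top',T(646,311),.098),('knobS','side',S(502,80),.098),('post','top',T(313,488),.092),('postS','side',S(678,413),.092),('notch','top',T(520,410),.046),('abut','top',T(742,334),.054)]:
    q=pix2z(n,*uv,z)[:2]; e=q-C; print(nm,q,np.hypot(*e),np.degrees(np.arctan2(e[1],e[0])))
for n in('top','side'):
    d=np.load(f'pics/{n}0.npy'); fo,cx,cy,V=cam(n); v,u=np.mgrid[:480,:640]
    P=np.stack([(u-cx)/fo*d,(v-cy)/fo*d,d],-1).reshape(-1,3); W=(P-V[:3,3])@V[:3,:3]
    for nm,x0,r,z0,z1 in [('knob',(.56,-.132),.04,.092,.105),('post',(.449,.072),.03,.085,.1)]:
        m=(np.hypot(W[:,0]-x0[0],W[:,1]-x0[1])<r)&(W[:,2]>z0)&(W[:,2]<z1); print(n,nm,m.sum(),W[m].mean(0),W[m].min(0),W[m].max(0))
E
```

```text
axis [0.57226466 0.09238055] res mm [ 0.8  0.3  1.1  0.5  1.3  1.3  0.5 -0.2  0.3 -0.5 -0.   1.1  1.6 -0.1
 -0.4  0.  -0.3  0.1 -0.9 -0.6  0.6  0.3  0.  -0.2  1.   0.9  0.   0.6
  0.8  3.   3.7 -0.7 -0.   0.7  0.7  0.7 15.1  0.   0.1 -0.5 -0.4 -1.
 -1.5]
knob [ 0.56380065 -0.13000592] 0.222547483172678 -92.17962224669428
knobS [ 0.55946539 -0.13082639] 0.2235736097971281 -93.28189653555312
post [0.44921184 0.07290941] 0.12458379525635868 -171.00841142777304
postS [0.4478669  0.07711923] 0.12533040953347724 -173.00581309250953
notch [ 0.50574518 -0.05451871] 0.16125827988648261 -114.36215123405758
abut [ 0.55705823 -0.19420031] 0.2869840141496717 -93.03735634245844
top knob 153 [ 0.56400655 -0.13123702  0.09782802] [ 0.54573651 -0.15084369  0.09202899] [ 0.58217432 -0.11264605  0.10471923]
top post 36 [0.45008274 0.07376552 0.09151125] [0.44233579 0.06631854 0.08627576] [0.45884731 0.0832874  0.09951567]
side knob 97 [ 0.56150941 -0.1270274   0.09671165] [ 0.54344406 -0.15036695  0.09216282] [ 0.57965384 -0.10923038  0.10191913]
side post 35 [0.4474884  0.07839663 0.08999705] [0.43865844 0.06925778 0.08635032] [0.4572108  0.08581138 0.09410397]
```

```bash
cat >> h.py <<'E'
def ori(deg):  # jaw axis (tool y) at this world heading, tool down
    a=np.radians(deg); y=np.array([np.cos(a),np.sin(a),0]); z=np.array([0,0,-1.]); return np.column_stack([np.cross(y,z),y,z])
def st(msg=''): print(msg,'t %.2f'%robot.read_t(),'p',np.round(robot.read_position(),4),'F',np.round(robot.read_force(),2),'M',np.round(robot.read_ft_torque(),3),'w %.3f'%robot.read_grip_width(),flush=True)
def rot(p,C,deg):
    a=np.radians(deg);c,s=np.cos(a),np.sin(a); e=np.asarray(p)[:2]-C; return np.array([C[0]+c*e[0]-s*e[1],C[1]+s*e[0]+c*e[1],p[2]])
E
python3 - <<'E'
from h import *
P=np.array([.4487,.0745,.058]); up=np.array([0,0,.1])
for h in (-82,98):
    q=robot.ik(P+up,ori(h)); q2=robot.ik([.466,.026,.058],ori(h+24)); print(h,q,q2)
K=[.562,-.1305,.066]
for h in range(-180,180,30): q=robot.ik(K,ori(h)); print(h,None if q is None else np.round(q,1))
E
```

```text
-82 [ 34.36807963   2.95662807 -31.68930306   0.         -55.35406887
  63.63192037] [ 27.45790293  11.82808847 -37.49355259   0.         -40.67835894
  94.54209707]
98 [  34.36807963    2.95662807  -31.68930306    0.          -55.35406887
 -116.36807963] [ 27.45790293  11.82808847 -37.49355259   0.         -40.67835894
 -85.45790293]
-180 [  6.3  20.2 -23.3   0.  -46.5  -6.3]
-150 [  6.3  20.2 -23.3   0.  -46.5  23.7]
-120 [  6.3  20.2 -23.3   0.  -46.5  53.7]
-90 [  6.3  20.2 -23.3   0.  -46.5  83.7]
-60 [  6.3  20.2 -23.3   0.  -46.5 113.7]
-30 [  6.3  20.2 -23.3   0.  -46.5 143.7]
0 [  6.3  20.2 -23.3   0.  -46.5 173.7]
30 [   6.3   20.2  -23.3    0.   -46.5 -156.3]
60 [   6.3   20.2  -23.3    0.   -46.5 -126.3]
90 [  6.3  20.2 -23.3   0.  -46.5 -96.3]
120 [  6.3  20.2 -23.3   0.  -46.5 -66.3]
150 [  6.3  20.2 -23.3   0.  -46.5 -36.3]
```

```bash
python3 - <<'E'
from h import *
P=np.array([.4487,.0745,.058]); C=np.array([.5715,.0930])
robot.goto(P+[0,0,.11],ori(-82)); st('above')
robot.move_gripper(.5)
robot.servo_line(P,speed=.15); st('down')
robot.move_gripper(.0); st('grip')
p0=robot.read_position()
for d in (7.5,15,22.5):
    robot.servo_line(rot(p0,C,d),ori(-82+d),speed=.06); st(d)
robot.move_gripper(.5); st('rel')
robot.servo_line(robot.read_position()+[0,0,.12],speed=.2)
st('up')
E
```

```text
above t 2.90 p [0.4489 0.0741 0.168 ] F [-0.43  0.69  0.12] M [-0.139  0.172 -0.024] w 1.001
down t 4.68 p [0.4492 0.0748 0.0585] F [-0.09 -0.27  0.33] M [-0.083  0.109 -0.017] w 0.498
grip t 5.25 p [0.4488 0.0746 0.0583] F [-1.14 -0.05  5.11] M [-0.098  0.66  -0.009] w 0.191
7.5 t 5.67 p [0.4523 0.0586 0.0583] F [-0.71 -1.51  1.52] M [-0.382  0.264  0.007] w 0.187
15 t 6.08 p [0.4577 0.0435 0.0583] F [-1.82 -0.81  2.94] M [-0.491  0.295  0.031] w 0.187
22.5 t 6.50 p [0.4651 0.0291 0.0583] F [-0.75 -2.15  3.52] M [-0.813  0.439  0.015] w 0.185
rel t 7.19 p [0.4652 0.029  0.0583] F [ 0.09  0.48 -0.1 ] M [-0.101  0.094 -0.016] w 0.500
up t 7.94 p [0.4645 0.0289 0.1774] F [-1.14 -0.16 -0.19] M [-0.193  0.136 -0.038] w 0.502
```

```bash
python3 - <<'E'
from h import *
robot.movej([-45,20.5,0.7,0,-70.1,50]); st()
p,d=robot.grab_frame("top"); q=p[...,::-1].copy(); cv2.imwrite('pics/top1.png',q); np.save('pics/top1.npy',d)
s,_=robot.grab_frame("side"); s=s[...,::-1].copy(); cv2.imwrite('pics/side1.png',s)
a=cv2.resize(q[190:245,310:400],None,fx=8.8,fy=8.8,interpolation=cv2.INTER_CUBIC)  # 792x484
cv2.imwrite('pics/c3.png',a)
crop('side',s,210,185,135,100,5.9,'pics/c4.png')
E
```

```text
t 10.22 p [ 0.3231 -0.5928  0.2273] F [ 1.24 -0.21 -0.02] M [ 0.09   0.089 -0.006] w 0.501
```

View pics/c3.png

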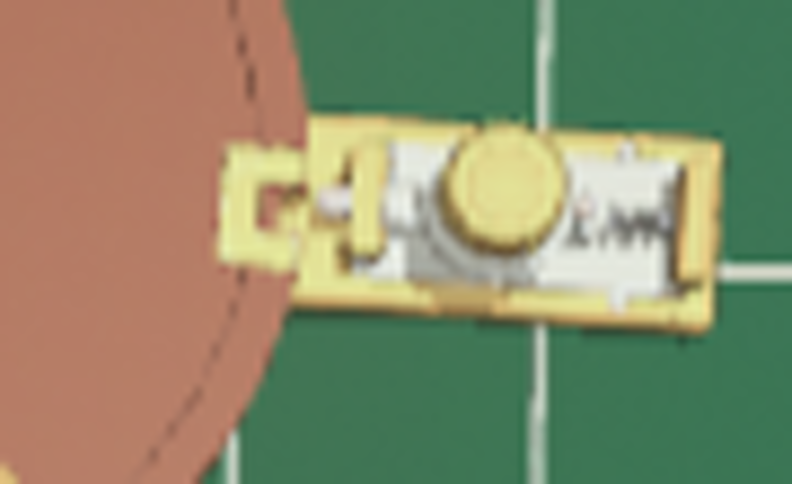

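View pics/c4.png

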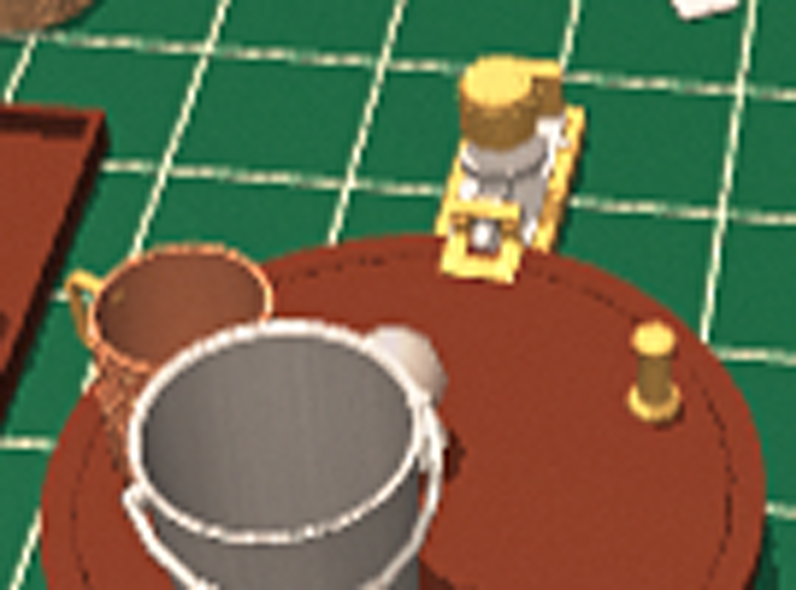

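The notch now sits in front of the bolt. In c3 the notch centre is about (280,206) and the bolt about (340,202), so a small counter-clockwise remainder is left. I'll work it out numerically.

```bash
python3 - <<'E'
from h import *
T=lambda x,y,z:pix2z('top',(x+.5)/8.8-.5+310,(y+.5)/8.8-.5+190,z)[:2]
S=lambda x,y,z:pix2z('side',(x+.5)/5.9-.5+210,(y+.5)/5.9-.5+185,z)[:2]
C=np.array([.57226,.09238]); ang=lambda e:np.degrees(np.arctan2(e[1],e[0]))
print('bracket yaw, edges', ang(T(720,142,.02)-T(310,116,.02)), ang(T(710,330,.02)-T(290,305,.02)))
for nm,p in [('bolt',T(340,202,.041)),('knob',T(505,188,.098)),('abut',T(700,235,.054)),('plateL',(T(230,147,.046)+T(220,262,.046))/2),('notchgap',T(282,206,.046)),('outercorn',(T(305,149,.046)+T(294,270,.046))/2)]:
    print(nm,p,np.hypot(*(p-C)),ang(p-C))
# side: same camera relative; axis via rim of the platter
print('side'); 
for nm,p in [('bolt',S(487,234,.036)),('knob',S(501,82,.098)),('post',S(655,337,.092)),('plate in',(S(443,272,.046)+S(513,282,.046))/2)]:
    print(nm,p,np.hypot(*(p-C)),ang(p-C))
p=cv2.imread('pics/top1.png')
k=cv2.resize(p[210:265,270:330],None,fx=10,fy=10,interpolation=cv2.INTER_CUBIC); b=k.astype(int)
m=((b[...,1]-b[...,0]>50)&(b[...,1]>140)).astype(np.uint8)
n,_,s,c=cv2.connectedComponentsWithStats(m); 
for i in range(1,n):
    if s[i,4]>800:
        q=pix2z('top',(c[i,0]+.5)/10-.5+270,(c[i,1]+.5)/10-.5+210,.092)[:2]; print(s[i],q,np.hypot(*(q-C)),ang(q-C))
E
```

```text
bracket yaw, edges -92.24246547071701 -91.97575058165965
bolt [ 0.56454897 -0.08259008] 0.17513991158937797 -92.523424614969
knob [ 0.56208448 -0.13146659] 0.2240777476063668 -92.60273468189598
abut [ 0.55499928 -0.19665159] 0.28954652860328683 -93.41759650239439
plateL [ 0.56212696 -0.04567427] 0.1384256447187319 -94.19792094677506
notchgap [ 0.56208236 -0.06390869] 0.15661972239648783 -93.72588407673122
outercorn [ 0.56111486 -0.06953019] 0.16229332660352222 -93.93776135042806
side
bolt [ 0.5622492  -0.08371905] 0.17638336378028588 -93.25362293547148
knob [ 0.55978031 -0.12932254] 0.22205350116285177 -93.22179307562078
post [0.46353668 0.03160471] 0.12455679978123348 -150.7952311065027
plate in [ 0.55976061 -0.04293172] 0.13588780888052082 -95.27770865904556
[ 342  322   81   84 4973] [0.4634055  0.02696777] 0.12699630763166506 -148.99773775354305
```

```bash
python3 - <<'E'
from h import *
P=np.array([.4652,.0290,.058]); C=np.array([.5715,.0930])
robot.goto(P+[0,0,.11],ori(-59.5))
robot.servo_line(P,speed=.15); robot.move_gripper(.0); st('grip')
p0=robot.read_position()
robot.servo_line(rot(p0,C,1.6),ori(-57.9),speed=.02); st('turned')
robot.move_gripper(.5); robot.servo_line(robot.read_position()+[0,0,.12],speed=.2)
robot.movej([-45,20.5,0.7,0,-70.1,50]); st()
p,d=robot.grab_frame("top"); q=p[...,::-1].copy(); cv2.imwrite('pics/top2.png',q)
s,_=robot.grab_frame("side"); s=s[...,::-1].copy(); cv2.imwrite('pics/side2.png',s)
a=cv2.resize(q[190:236,310:400],None,fx=8.8,fy=8.8,interpolation=cv2.INTER_CUBIC)[:300,:400]
b=cv2.resize(s[212:247,275:305],None,fx=10,fy=10,interpolation=cv2.INTER_CUBIC)[:300]
cv2.imwrite('pics/c5.png',np.hstack([a,b]))
E
```

```text
grip t 14.07 p [0.4654 0.0291 0.0583] F [-0.94 -0.5   5.06] M [ 0.035  0.528 -0.012] w 0.186
turned t 14.39 p [0.4673 0.026  0.0583] F [-0.49 -1.12  2.76] M [-0.394  0.116  0.072] w 0.186
 t 18.11 p [ 0.3231 -0.5929  0.2273] F [ 0.43 -0.37 -0.44] M [0.058 0.131 0.046] w 0.503
```

View pics/c5.png

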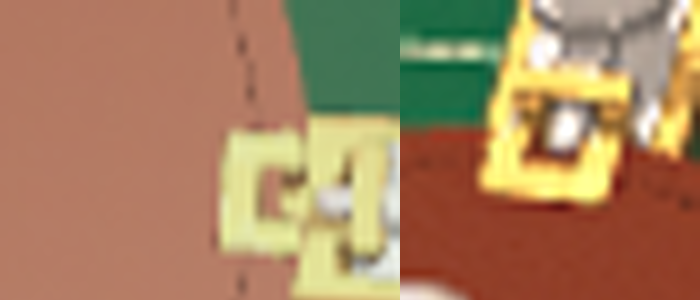

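```bash
python3 - <<'E'
from h import *
K=np.array([.5611,-.1305,.068]); C=K
robot.goto(K+[0,0,.1],ori(-150)); robot.move_gripper(.75); robot.servo_line(K,speed=.12); st('down')
robot.move_gripper(0); robot.dwell(.2); st('grip1')
robot.move_gripper(.7); robot.movej(robot.ik(K,ori(-60))); st('turned'); robot.move_gripper(0); robot.dwell(.2); st('grip2')
print(robot.read_qpos())
E
```

```text
down t 21.72 p [ 0.5617 -0.1305  0.0686] F [-0.68 -0.34 -0.08] M [-0.006  0.08  -0.01 ] w 0.751
grip1 t 22.47 p [ 0.5619 -0.1302  0.0684] F [2.98 4.46 1.7 ] M [ 1.307 -0.72   0.009] w 0.449
turned t 24.49 p [ 0.5611 -0.1305  0.068 ] F [-0.03  0.09  0.11] M [-0.105  0.133  0.028] w 0.698
grip2 t 25.19 p [ 0.562  -0.1319  0.0681] F [  4.16 -10.42  -4.91] M [-3.334 -1.311  0.026] w 0.451
[  6.26220157  20.05439452 -23.27515536   0.13666361 -46.60740807
 113.62906716]
```

```bash
cat >> h.py <<'E'
def turn(n,step=3.):
    for i in range(n):
        q=np.array(robot.read_qpos()); 
        global j6
        j6-=step; qq=Q0.copy(); qq[5]=j6; robot.movej(qq); m=[];f=[]
        for _ in range(4): m.append(robot.read_ft_torque()); f.append(robot.read_force()); robot.dwell(.03)
        m=np.mean(m,0); f=np.mean(f,0); print('cmd %.1f act %.2f'%(j6,robot.read_qpos()[5]),'t %.2f'%robot.read_t(),'Mz %.3f'%m[2],'F',np.round(f,1),flush=True)
E
python3 - <<'E'
import h; from h import *
K=np.array([.5626,-.1316,.068])
robot.move_gripper(.6); h.Q0=np.array(robot.ik(K,ori(-60))); robot.movej(h.Q0); robot.move_gripper(0); robot.dwell(.2); st('grip')
h.j6=h.Q0[5]; np.save('q0.npy',h.Q0)
h.turn(4)
np.save('j6.npy',h.j6)
E
```

```text
grip t 26.53 p [ 0.5627 -0.1317  0.068 ] F [ 2.21 -2.74 -1.83] M [-1.07  -0.25  -0.064] w 0.451
cmd 110.8 act 110.84 t 26.92 Mz -0.165 F [ 1.5 -3.2 -1.5]
cmd 107.8 act 107.86 t 27.30 Mz -0.162 F [ 1.5 -4.  -1.8]
cmd 104.8 act 104.86 t 27.68 Mz -0.163 F [ 1.9 -5.  -2.4]
cmd 101.8 act 101.89 t 28.07 Mz -0.158 F [ 2.  -4.8 -2.3]
```

```bash
sed -i "s/'F',np.round(f,1),flush/'e6 %.3f'%robot.read_effort()[5],'w %.3f'%robot.read_grip_width(),'F',np.round(f,1),flush/" h.py
cat > go.py <<'E'
import h,sys; from h import *
h.Q0=np.load('q0.npy'); h.j6=float(np.load('j6.npy')); h.turn(int(sys.argv[1]),float(sys.argv[2])); np.save('j6.npy',h.j6)
E
python3 go.py 5 2
```

```text
cmd 99.8 act 99.90 t 28.45 Mz -0.158 e6 0.160 w 0.451 F [ 2.2 -5.1 -2.5]
cmd 97.8 act 97.91 t 28.83 Mz -0.121 e6 0.131 w 0.450 F [ 1.9 -5.1 -1.8]
cmd 95.8 act 95.91 t 29.22 Mz -0.141 e6 0.125 w 0.453 F [ 1.6 -4.5 -2.2]
cmd 93.8 act 93.92 t 29.60 Mz -0.147 e6 0.148 w 0.453 F [ 2.4 -5.  -1.9]
cmd 91.8 act 91.92 t 29.98 Mz -0.125 e6 0.130 w 0.447 F [ 2.1 -4.6 -2.1]
```

```bash
python3 - <<'E'
import h; from h import *
Q=np.load('q0.npy'); j=float(np.load('j6.npy')); 
for i in range(5):
    j-=.6; Q[5]=j; t=robot.read_t(); robot.movej(Q)
    r=[]
    for _ in range(3): r.append((round(robot.read_ft_torque()[2],3),round(robot.read_effort()[5],3),round(robot.read_qvel()[5],2))); robot.dwell(.02)
    print(round(j,1),round(robot.read_t()-t,3),round(robot.read_qpos()[5],2),r)
np.save('j6.npy',j)
E
```

```text
91.2 0.3 91.33 [(np.float64(0.075), np.float64(-0.106), np.float64(0.04)), (np.float64(0.11), np.float64(-0.093), np.float64(0.08)), (np.float64(0.093), np.float64(-0.085), np.float64(0.06))]
90.6 0.3 90.73 [(np.float64(0.055), np.float64(-0.108), np.float64(0.15)), (np.float64(0.052), np.float64(-0.093), np.float64(0.03)), (np.float64(0.12), np.float64(-0.085), np.float64(0.01))]
90.0 0.3 90.13 [(np.float64(0.057), np.float64(-0.1), np.float64(0.14)), (np.float64(0.062), np.float64(-0.086), np.float64(0.03)), (np.float64(0.097), np.float64(-0.078), np.float64(0.12))]
89.4 0.3 89.52 [(np.float64(0.086), np.float64(-0.1), np.float64(0.05)), (np.float64(0.053), np.float64(-0.086), np.float64(0.11)), (np.float64(0.038), np.float64(-0.077), np.float64(0.09))]
88.8 0.3 88.92 [(np.float64(0.128), np.float64(-0.094), np.float64(0.21)), (np.float64(0.047), np.float64(-0.08), np.float64(-0.01)), (np.float64(0.088), np.float64(-0.072), np.float64(-0.02))]
```

```bash
cat > go2.py <<'E'
import sys; from h import *
n,st_=int(sys.argv[1]),float(sys.argv[2])
Q=np.load('q0.npy'); j=float(np.load('j6.npy'))
for i in range(n):
    j-=st_; Q[5]=j; robot.movej(Q); e=robot.read_effort()[5]; m=robot.read_ft_torque()[2]
    x=''
    if i%4==3:
        s,_=robot.grab_frame('side'); cv2.imwrite('pics/s_%.0f.png'%(j*10),s[...,::-1])
        try: b=cv2.imread('pics/base.png').astype(int); x='diff %.1f'%np.abs(s[...,::-1][218:240,272:305].astype(int)-b[218:240,272:305]).mean()
        except AttributeError: cv2.imwrite('pics/base.png',s[...,::-1])
    print('%.1f e %.3f m %.3f t %.2f'%(j,e,m,robot.read_t()),x,flush=True)
np.save('j6.npy',j)
E
python3 go2.py 12 1
```

```text
87.8 e -0.082 m -0.013 t 31.73 
86.8 e -0.080 m 0.052 t 31.98 
85.8 e -0.085 m 0.104 t 32.23 
84.8 e -0.078 m 0.073 t 32.53 
83.8 e -0.073 m 0.020 t 32.78 
82.8 e -0.071 m 0.016 t 33.03 
81.8 e -0.066 m 0.054 t 33.28 
80.8 e -0.065 m 0.054 t 33.58 diff 2.9
79.8 e -0.070 m 0.047 t 33.83 
78.8 e -0.074 m -0.020 t 34.08 
77.8 e -0.074 m 0.010 t 34.33 
76.8 e -0.082 m 0.080 t 34.63 diff 3.9[ WARN:0@2.787] global loadsave.cpp:275 findDecoder imread_('pics/base.png'): can't open/read file: check file path/integrity
```

```bash
ls pics/s_* ; python3 - <<'E'
from h import *
L=['pics/side2.png','pics/base.png','pics/s_768.png']
cv2.imwrite('pics/c6.png',np.hstack([cv2.resize(cv2.imread(f)[200:250,270:310],None,fx=6.5,fy=10,interpolation=cv2.INTER_CUBIC) for f in L]))
E
```

```text
pics/s_768.png
pics/s_808.png
pics/s_848.png
```

View pics/c6.png

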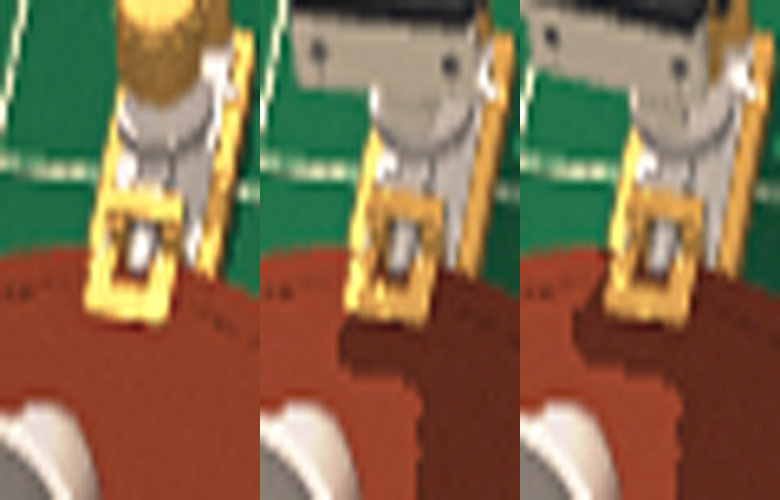

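```bash
cat > pj.py <<'E'
from h import *
C=np.array([.5715,.0930]); a=np.radians(-92.8); d=np.array([np.cos(a),np.sin(a)])
for r in(.1675,.158): print(r,proj('side',[*(C+r*d),.039]))
E
python3 pj.py
sed -i "s/^    if i%4==3:/    if i%2:/; s/^        try: b=.*/        c=s[222:234,290:293].astype(int); x=str((c.max(2)-c.min(2)).mean(1).astype(int))/; /except Attr/d" go2.py
python3 go2.py 16 1
```

```text
0.1675 [291.21969068 225.68197972]
0.158 [290.54711419 227.89999022]
75.8 e -0.097 m -0.002 t 34.88 
74.8 e -0.095 m -0.023 t 35.18 [ 28  28  27  26  22  38  94 134 142 126  62  66]
73.8 e -0.095 m 0.067 t 35.43 
72.8 e -0.086 m -0.000 t 35.73 [ 29  27  26  25  23  38  95 134 142 126  63  68]
71.8 e -0.092 m 0.020 t 35.98 
70.8 e -0.077 m 0.052 t 36.28 [ 27  28  27  26  22  38  95 134 142 126  62  66]
69.8 e -0.077 m -0.069 t 36.53 
68.8 e -0.082 m -0.020 t 36.83 [ 28  27  27  26  23  38  95 134 142 125  64  67]
67.8 e -0.084 m -0.002 t 37.08 
66.8 e -0.080 m 0.059 t 37.38 [ 28  27  26  26  22  39  96 134 142 126  64  67]
65.8 e -0.078 m -0.032 t 37.63 
64.8 e -0.088 m 0.016 t 37.93 [ 29  28  27  25  23  38  95 135 141 126  62  68]
63.8 e -0.067 m -0.019 t 38.18 
62.8 e -0.074 m -0.014 t 38.48 [ 28  27  28  26  23  38  95 135 142 126  62  68]
61.8 e -0.085 m 0.020 t 38.73 
60.8 e -0.087 m 0.027 t 39.03 [ 28  28  27  27  22  38  95 135 142 125  63  67]
```

```bash
python3 - <<'E'
from h import *
import glob
for f in ['pics/side0.png','pics/side2.png']+sorted(glob.glob('pics/s_*')):
    c=cv2.imread(f)[219:235,289:294].astype(float); s=(c.max(2)-c.min(2))/c.max(2); print(f); print(np.round(s.mean(1),2), c.max(2).mean(1).astype(int))
L=['pics/side1.png','pics/side2.png','pics/s_848.png','pics/s_608.png']
cv2.imwrite('pics/c7.png',np.hstack([cv2.resize(cv2.imread(f)[214:238,280:302],None,fx=9,fy=20,interpolation=cv2.INTER_NEAREST) for f in L]))
E
```

```text
pics/side0.png
[0.47 0.58 0.6  0.3  0.23 0.24 0.47 0.77 0.73 0.73 0.72 0.73 0.73 0.73
 0.73 0.72] [254 253 209 125 173 191 164 137 139 132 123 142 141 140 140 141]
pics/side2.png
[0.46 0.56 0.6  0.3  0.24 0.19 0.22 0.32 0.57 0.64 0.52 0.47 0.51 0.73
 0.74 0.72] [254 254 214 130 178 197 198 186 148 215 253 255 252 137 143 145]
pics/s_608.png
[0.57 0.65 0.59 0.3  0.25 0.24 0.25 0.32 0.5  0.67 0.63 0.63 0.63 0.69
 0.7  0.71] [218 220 191 137 160 162 169 158 123 157 218 227 204  96  95  97]
pics/s_628.png
[0.57 0.65 0.59 0.31 0.25 0.24 0.24 0.33 0.5  0.67 0.63 0.62 0.63 0.7
 0.72 0.71] [218 220 190 138 159 163 168 159 123 158 218 227 204  96  93  97]
pics/s_648.png
[0.57 0.65 0.59 0.31 0.25 0.24 0.24 0.33 0.5  0.67 0.63 0.62 0.63 0.7
 0.72 0.7 ] [218 220 191 137 160 163 168 159 123 156 218 227 204  95  94  97]
pics/s_668.png
[0.57 0.65 0.59 0.3  0.25 0.24 0.25 0.33 0.5  0.68 0.63 0.62 0.63 0.71
 0.72 0.71] [218 220 191 137 160 162 168 159 123 156 218 227 205  95  94  96]
pics/s_688.png
[0.57 0.65 0.59 0.3  0.25 0.24 0.24 0.32 0.5  0.67 0.63 0.62 0.63 0.71
 0.71 0.71] [218 220 190 137 160
[... 328 characters left out ...]
 162 168 158 123 158 218 227 205  96  94  97]
pics/s_748.png
[0.57 0.65 0.59 0.31 0.25 0.24 0.25 0.32 0.49 0.66 0.63 0.63 0.63 0.69
 0.7  0.71] [218 220 191 138 159 162 168 159 123 157 218 227 204  96  94  96]
pics/s_768.png
[0.57 0.65 0.59 0.3  0.25 0.23 0.24 0.32 0.5  0.67 0.63 0.62 0.63 0.72
 0.69 0.73] [218 220 191 137 160 162 168 158 123 157 218 227 204  96  94  95]
pics/s_808.png
[0.57 0.65 0.59 0.31 0.25 0.24 0.25 0.32 0.5  0.67 0.63 0.62 0.63 0.68
 0.72 0.69] [218 220 191 137 159 162 167 159 123 157 217 227 204  97  93  97]
pics/s_848.png
[0.57 0.65 0.59 0.3  0.25 0.24 0.25 0.33 0.5  0.67 0.63 0.62 0.63 0.7
 0.72 0.7 ] [218 219 190 137 159 162 167 159 122 156 217 226 204  96  94  96]
```

View pics/c7.png

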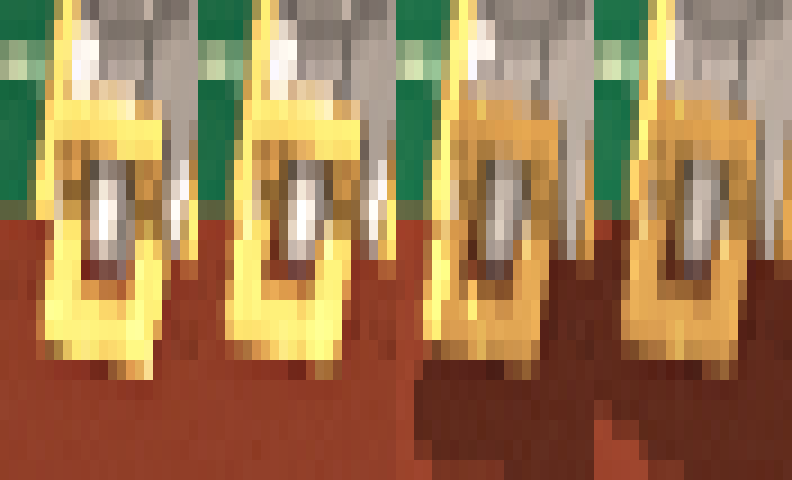

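```bash
sed -i "s/^    if i%2:/    if 1:/" go2.py; python3 go2.py 12 1.5
```

```text
59.3 e -0.029 m -0.146 t 39.33 [ 28  27  27  27  23  39  95 134 141 126  63  67]
57.8 e -0.055 m -0.060 t 39.63 [ 29  29  27  26  22  39  95 135 141 126  63  66]
56.3 e -0.041 m -0.111 t 39.93 [ 28  28  26  26  22  38  95 135 141 126  62  67]
54.8 e -0.028 m -0.137 t 40.23 [ 28  28  26  27  23  38  95 135 142 126  63  67]
53.3 e -0.056 m -0.077 t 40.53 [ 28  27  27  25  23  38  96 135 141 126  62  67]
51.8 e -0.022 m -0.109 t 40.83 [ 28  28  28  27  23  38  95 135 139 121  74  66]
50.3 e -0.013 m -0.083 t 41.13 [ 29  28  27  27  24  38  96 135 138 122  74  68]
48.8 e -0.002 m -0.112 t 41.43 [ 29  27  27  27  24  39  95 136 139 126  73  67]
47.3 e 0.016 m -0.117 t 41.73 [ 28  25  28  27  24  39  95 139 129 126  85  83]
45.8 e 0.046 m -0.133 t 42.03 [ 29  26  27  26  25  38  94 144 120 128  91  99]
44.3 e 0.034 m -0.190 t 42.33 [ 30  26  27  26  25  37 111 139 112 129  97  99]
42.8 e 0.027 m -0.153 t 42.63 [ 30  26  27  25  26  39 105 143 113 129 103 113]
```

```bash
python3 go2.py 8 1.5;  python3 - <<'E'
from h import *
L=['608','428','308']
cv2.imwrite('pics/c8.png',np.hstack([cv2.resize(cv2.imread('pics/s_%s.png'%f)[212:238,278:304],None,fx=10,fy=20,interpolation=cv2.INTER_NEAREST) for f in L]))
E
```

```text
41.3 e 0.021 m -0.138 t 42.93 [ 29  28  27  27  27  38 125 129 114 130 102 113]
39.8 e 0.017 m -0.107 t 43.23 [ 28  27  26  27  27  39 117 133 113 131 102 114]
38.3 e 0.016 m -0.098 t 43.53 [ 26  25  27  26  27  39 118 134 115 131 102 112]
36.8 e 0.010 m -0.152 t 43.83 [ 26  24  27  27  27  39 117 134 114 129 102 113]
35.3 e 0.015 m -0.158 t 44.13 [ 27  25  26  26  27  39 125 130 115 130 102 113]
33.8 e 0.014 m -0.180 t 44.43 [ 27  26  26  26  27  39 124 130 114 129 102 114]
32.3 e 0.015 m -0.153 t 44.73 [ 27  27  28  26  26  39 124 131 115 130 102 113]
30.8 e 0.014 m -0.165 t 45.03 [ 28  27  25  26  27  39 117 135 115 131 102 112]
```

View pics/c8.png

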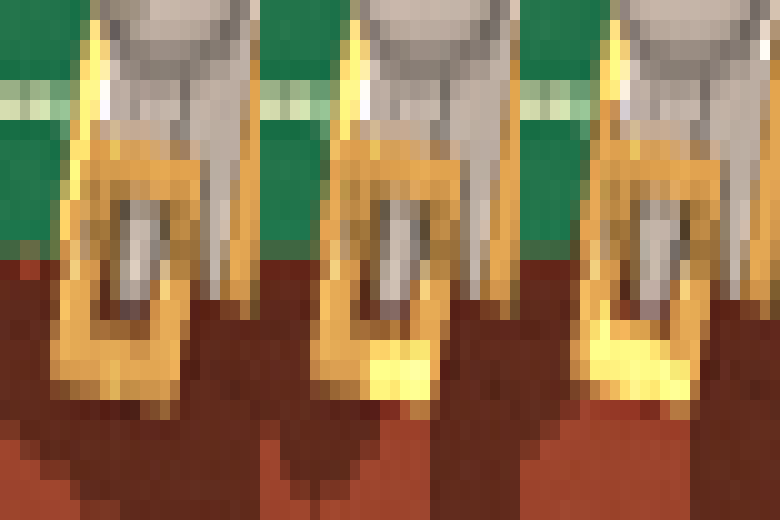

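```bash
python3 - <<'E'
from h import *
for j in (608,533,503,473,443,428,398,368,338,308):
    c=cv2.imread(f'pics/s_{j}.png')[225:230,289:294].astype(float); print(j,*[np.array2string(((r.max(1)-r.min(1))/r.max(1)*100).astype(int)) for r in c])
E
```

```text
608 [57 16 13 13 25] [55 11 14 15 64] [67 29 31 52 65] [66 66 69 67 64] [62 63 63 64 62]
533 [56 15 12 12 25] [56 12 13 15 64] [67 30 29 53 66] [65 67 69 70 63] [62 62 63 64 62]
503 [56 16 13 13 24] [54 13 12 16 64] [67 30 28 50 67] [66 67 70 68 64] [62 62 64 64 52]
473 [57 16 13 13 24] [55 12 13 16 65] [67 29 26 51 66] [66 67 69 68 65] [62 62 64 58 54]
443 [56 16 13 13 24] [51 13 12 15 64] [64 24 25 47 66] [67 67 65 62 66] [62 59 54 50 54]
428 [56 15 12 12 24] [50 13 13 16 63] [64 25 24 46 66] [66 69 66 71 65] [58 58 54 59 55]
398 [55 16 14 12 26] [50 13 14 16 63] [62 24 25 46 66] [64 64 67 71 64] [47 47 54 58 55]
368 [55 16 14 13 26] [49 13 14 16 64] [63 23 22 43 67] [64 64 66 71 64] [47 47 55 58 54]
338 [56 16 13 12 24] [50 14 14 16 64] [60 22 22 44 66] [64 64 66 63 64] [48 48 55 50 54]
308 [55 16 14 13 27] [50 14 14 16 65] [60 21 21 47 66] [64 64 68 70 64] [47 47 55 59 64]
```

```bash
sed -i "s/^        c=s\[.*/        c=s[225:231,290:293].astype(float); x=str(((c.max(2)-c.min(2))\/c.max(2)*100).mean(1).astype(int))/" go2.py; python3 go2.py 7 2
```

```text
28.8 e 0.023 m -0.168 t 45.33 [12 15 30 68 54 44]
26.8 e 0.009 m -0.192 t 45.63 [13 15 30 67 54 45]
24.8 e -0.017 m -0.097 t 45.93 [13 15 30 69 56 44]
22.8 e -0.027 m -0.108 t 46.23 [12 14 30 69 56 44]
20.8 e -0.095 m -0.066 t 46.53 [12 15 30 69 56 45]
18.8 e -0.051 m -0.120 t 46.83 [12 15 29 65 51 45]
16.8 e -0.056 m -0.134 t 47.13 [14 15 30 65 51 45]
```

```bash
python3 - <<'E'
from h import *
robot.move_gripper(.7); robot.servo_line(robot.read_position()+[0,0,.08],speed=.25)
q=np.array(robot.read_qpos()); q[0]-=45; robot.movej(q); st()
p,_=robot.grab_frame("top"); q=p[...,::-1].copy(); cv2.imwrite('pics/top3.png',q)
s,_=robot.grab_frame("side"); s=s[...,::-1].copy(); cv2.imwrite('pics/side3.png',s)
r=[]
for t,sd in(('pics/top2.png','pics/side2.png'),('pics/top3.png','pics/side3.png')):
    a=cv2.resize(cv2.imread(t)[196:232,333:397],None,fx=8,fy=8,interpolation=cv2.INTER_CUBIC)
    b=cv2.resize(cv2.imread(sd)[194:236,278:313],None,fx=7,fy=6.857,interpolation=cv2.INTER_CUBIC)
    r.append(np.hstack([a,b]))
cv2.imwrite('pics/c9.png',np.vstack(r))
E
```

```text
t 49.85 p [ 0.3057 -0.4906  0.149 ] F [ 0.44 -0.38 -0.44] M [0.019 0.055 0.005] w 0.697
```

View pics/c9.png

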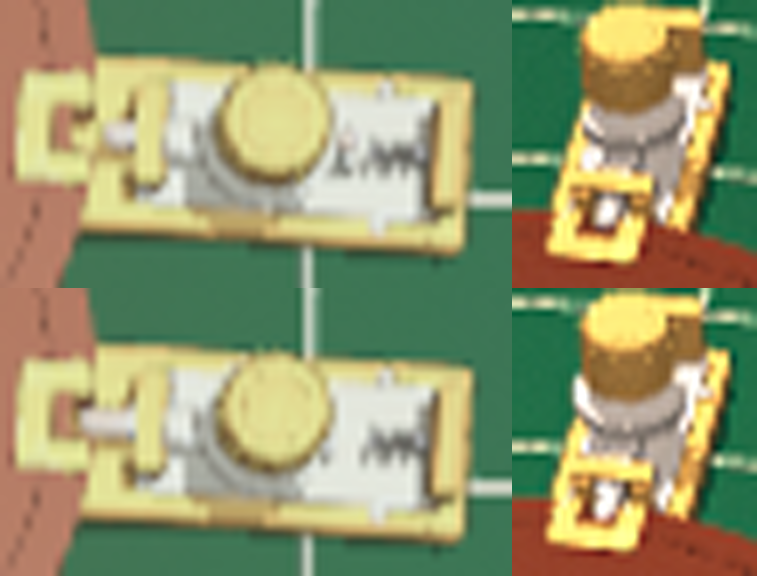

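The bolt has moved. In the top crop its tip went from x≈105 to x≈82, about 8 mm of the 9.5 mm needed. I'll measure this at sub-pixel level.

```bash
python3 - <<'E'
from h import *
C=np.array([.57226,.09238]); a=np.radians(-92.6); d=np.array([np.cos(a),np.sin(a)])
for r in (.1675,.165,.158): print(r,proj('top',[*(C+r*d),.036]),proj('top',[*(C+r*d),.041]))
for f in ('top1','top2','top3'):
    c=cv2.imread(f'pics/{f}.png')[211:215,339:354].astype(int); print(f); print(*[np.array2string(r,max_line_width=120) for r in (c.max(2)-c.min(2))],sep='\n')
for f in ('side1','side2','side3'):
    c=cv2.imread(f'pics/{f}.png')[222:231,287:295].astype(float); print(f);print(*[np.array2string(((r.max(1)-r.min(1))/r.max(1)*100).astype(int)) for r in c],sep='\n')
E
```

```text
0.1675 [345.4288144  212.65205289] [345.48706899 212.40443397]
0.165 [344.54803731 212.59042702] [344.60348913 212.3426199 ]
0.158 [342.08215507 212.4178951 ] [342.12976102 212.16956118]
top1
[75 75 75 72 58 72 75 44 36 31 24 70 78 79 56]
[73 79 78 68 75 77 70 21 13 12 10 72 78 79 41]
[69 79 81 82 86 80 77 27 12 11  8 71 78 78 33]
[71 79 80 80 80 77 84 64 37 37 31 72 77 78 29]
top2
[76 79 81 80 80 78 75 44 36 31 24 70 78 79 56]
[71 79 81 81 81 78 70 21 13 11 10 71 78 79 41]
[69 79 80 78 77 78 77 27 12 11  9 71 78 78 32]
[70 75 80 73 78 79 86 64 37 37 31 73 78 78 29]
top3
[76 79 80 71 22 26 32 30 38 32 18 69 78 79 57]
[71 80 80 73 21 18 19 18 13 11 10 70 78 79 41]
[69 79 80 80 33 17 17 17 12 11  6 70 78 78 33]
[71 75 79 75 70 49 48 37 37 37  4 71 77 79 30]
side1
[64 63 64 27 15 19 23 55]
[65 66 58 22 10 14 11 42]
[63 63 59 18  0  8 12 27]
[56 56 61 19  0 13 12 22]
[50 51 65 24 15 15 11 33]
[50 54 78 58 43 44 25 63]
[48 55 66 65 67 68 71 65]
[48 52 52 52 57 57 60 51]
[50 49 48 50 51 51 51 39]
side2
[64 64 62 28 14 19 24 56]
[66 65 59 23 11 14 10 43]
[63 68 53 18  0  7 12 27]
[58 72 51 15  0 12 31 34]
[62 75 52 12 14 19 62 33]
[66 73 71 45 44 62 59 50]
[64 63 66 65 68 64 52 50]
[51 52 52 51 57 52 43 46]
[54 51 47 50 51 45 41 43]
side3
[63 63 53  9 14 17 23 60]
[65 66 46  7  0 10 12 53]
[63 67 55 16  1  7 11 32]
[57 73 47  9  1  9 34 36]
[62 75 41  1  5 19 61 30]
[67 73 60 23 27 51 59 49]
[63 63 66 66 70 65 51 48]
[50 50 49 50 56 52 40 43]
[52 50 45 49 49 43 39 41]
```

The tip is about 0.8 mm short of home. The torque fell at j6 ≈ 52–46° and rose again below about 22°, which means I went slightly past the home window. I'll turn back 6.5° and check.

```bash
cat > back.py <<'E'
import sys; from h import *
Q=np.load('q0.npy'); j=float(np.load('j6.npy')); d=float(sys.argv[1])
Q[5]=j; K=np.array([.5626,-.1316,.068]); R=ori(j-113.7-60)
up=np.array(robot.ik(K+[0,0,.08],R)); up[5]=j+ (up[0]-Q[0])*0; robot.movej(up); robot.movej(Q); robot.move_gripper(0)
n=max(1,int(abs(d)/1.7))
for i in range(n):
    j+=d/n; Q[5]=j; robot.movej(Q); print('%.1f e %.3f'%(j,robot.read_effort()[5]))
np.save('j6.npy',j)
robot.move_gripper(.7); robot.servo_line(robot.read_position()+[0,0,.08],speed=.25)
q=np.array(robot.read_qpos()); q[0]-=45; robot.movej(q); st()
p,_=robot.grab_frame("top"); cv2.imwrite('pics/top_%s.png'%sys.argv[2],p[...,::-1])
c=p[211:215,339:354].astype(int); print(*[np.array2string(r,max_line_width=120) for r in (c.max(2)-c.min(2))],sep='\n')
E
python3 -c "
from h import *
q=np.load('q0.npy'); print(q, robot.ik([.5626,-.1316,.148],ori(float(np.load('j6.npy'))-173.7)), robot.read_qpos())"
```

```text
[  6.22200081  20.15037749 -23.08015801   0.         -46.7694645
 113.77799919] [  6.22200081  15.11740894 -18.03672486   0.         -56.8458662
  16.85599839] [-3.86780770e+01  1.50104618e+01 -1.80171454e+01 -1.35877693e-02
 -5.68429524e+01  1.67831159e+01]
```

```bash
python3 back.py 6.5 A
```

```text
18.9 e -0.043
21.1 e -0.049
23.3 e -0.028
 t 55.96 p [ 0.3059 -0.4907  0.1489] F [ 0.81 -0.56  0.4 ] M [ 0.008  0.016 -0.009] w 0.702
[76 79 81 70 23 24 31 30 37 28  7 67 78 79 56]
[71 79 81 64 20 18 20 18 14 11  5 70 78 79 41]
[69 79 80 73 27 18 17 17 12 11  6 69 77 78 33]
[71 76 79 75 62 48 48 37 36 35  8 71 77 78 30]
```

View pics/top_A.png

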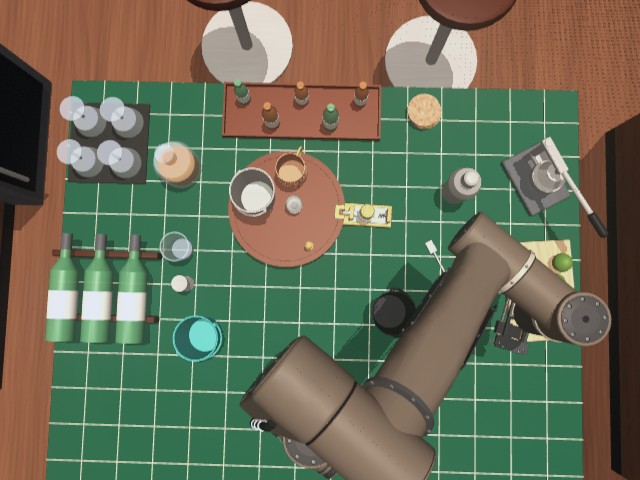

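Bucket (252,192), mug (291,170) and stopper (293,205) stand upright on the platter, the bystanders are where they were, and the bolt is in the notch. I'm handing the job in.

```bash
python3 -c "
from rig import robot
robot.job_done(); print(robot.read_t())"
```

```text
the job is handed in; nothing more can be done
the job is handed in; nothing more can be done
```

The turntable is locked as far as my last measurement can show, and I handed the job in at about 56 s; no verdict was reported.

**What I did:** I turned the platter about 24° counter-clockwise by its post, in two moves. I then turned the knob about 97° clockwise, which went slightly past the drop and drew the bolt out by about 0.8 mm. I turned it back 6.5° to bring the bolt home, so I did not stop exactly at the drop as you asked.

**Final checks:**
- **Bolt travel:** the top picture shows about 9.3 ± 0.3 mm of the full 9.5 mm, with 8.5 mm needed. The notch lines up with the bolt to within about 1 mm.
- **Things on and beside the turntable:** the bucket, mug and stopper look upright on the platter. The decanter, shaker, jigger and tumbler look unmoved. The arm partly hid the spoon in that picture. The gripper was clear of everything.

**What disagreed:**
- **Side camera:** it hardly showed the drop, because the notch's plate hides the bolt's nose from that side. That is why I overshot.
- **Torque:** the readings after each step were noisy residuals that only roughly showed the drop. I relied on the top camera for the final position.
- **Force on the bolt:** I could not measure it directly.

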